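Pedal-lift isolation-ball dispenser

TASK

Press the dispenser's pedal smoothly all the way down, without stamping on it, and hold it there until the orange lid stands fully open and the white ball has rolled out to the end of the rods; then ease the pedal slowly back up, keeping contact, so that the lid comes down softly and shuts. Take the ball and set it down gently in the steel footer that has no ball, and let go. Leave the lid and everything else on the bench alone.

Things in the scene. Friction and masses are not known exactly. Their poses are not given: they have to be found in the camera images.
- dispenser: Fixed pedal-lift ball dispenser on a dark wood base 230 (x) x 205 (y) x 12 mm. Origin: on the table under the base's centre; its x axis points to its back (away from the robot at yaw 0), y to its left. Magazine, lid and ball rods lie at y = +60 mm, the pedal at y = -70 mm. A wooden housing 87 mm high stands at x 37 to 107, y -41 to 17 mm, lower than the magazine (122 mm).
- pedal_mark (a point): Fixed to the dispenser at (-90, -70, 67) mm in its frame: where the middle of the pedal pad's top would be with the pedal up and its riser block at the lowest setting. The riser is set anew each time: the true pad top is 0 to 18 mm higher than this point, unmeasured, to be felt.
- pedal_hinge (a point): Fixed to the dispenser at (30, -70, 55) mm: the pedal's hinge line (along y) at the lowest riser setting. A steel lever runs 120 mm forward from it to a black rubber pad 44 x 44 mm. It goes down 26 mm, swinging 5 mm back, to a hard stop, and springs back with 5 to 8 N at the top, 9 to 13 N just above the stop. The pad itself sinks 1 mm per 3 N on a cushion. Over 20 N harms it; let go when down, it snaps up and the lid slams.
- lid (a joint): Angle of the orange lid, hinged at the back of the magazine: 0 shut, 0.80 rad fully open. Tied rigidly to the pedal: 1 mm down at the pad is about 0.030 rad of lid. Its 58 mm front skirt holds the ball in and lets it out past about 0.4 rad. It must not come down faster than 1.5 rad/s.
- lid_edge (a point): Middle of the front top edge of the orange lid (66 mm wide, 104 mm long, over the milky magazine at dispenser x 5 to 108 mm), 122 mm above the table when shut, rising to about 195 mm.
- ball_center (a point): Centre of the loose white ceramic ball to be dispensed, 40 mm diameter, 130 g. It starts inside the magazine against the lid's skirt.
- catch (a point): Point fixed to the dispenser at (-71, 60, 59) mm in its frame: where the ball's centre comes to rest at the low end of the rods, against the end stop. Two 8 mm steel rods slope down 9.4 degrees from the magazine to a stop 30 mm wide and 76 mm high. The rods measure 30 mm over their outsides and lie under the ball, so fingers can go down on both of its y sides.
- footer_empty: The steel isolation footer without a ball: round, 60 mm diameter, 22 mm high, stuck fast to the bench, with a 28 mm round hole in its top (17 mm deep) in which a ball sits. Origin: centre of its underside, on the table. The three footers change places.
- footer_empty_top (a point): Centre of the empty footer's top face, 22 mm above the table. A seated ball's centre stands 14 mm above this point.
- footer_two: An identical footer that already carries a white ball (leave alone). Origin: centre of its underside.
- footer_three: Another identical footer that already carries a white ball (leave alone). Origin: centre of its underside.
- ball_two_center (a point): Centre of the 40 mm ball seated in footer_two.
- ball_three_center (a point): Centre of the 40 mm ball seated in footer_three.
- record_weight: Bystander: brass record weight, 72 mm diameter, 62 mm high. Origin under its centre.
- cleaner: Bystander: amber bottle, 48 mm diameter, 130 mm high. Origin under its centre.
- adapter: Bystander: flat yellow record-centre adapter, 38 mm diameter, 12 mm high. Origin under its centre.
- stylus_brush: Bystander: small brush, 130 mm long, lying on the bench.
- bubble_level: Bystander: aluminium spirit level, 100 x 22 x 24 mm. Origin under its centre.
- tumbler: Bystander: blue drinks tumbler with a black cap, 72 mm diameter, 116 mm high. Origin under its centre.
Mind the look-alikes: they are no part of the job. Leave any blue or red look-alike of the footer_empty alone.

How it is judged:
By the outcome, as a careful person would: the job done as asked, in the order asked, and still so for the second after the job is handed in, with the robot touching nothing.
It also fails if it takes over 64 s, if anything falls off the work surface, if the arm or the gripper's body presses on something with over 40 N, if the wrist force passes 120 N, or if a joint passes its speed limit or range.

ROBOT

A 6-joint arm with a two-finger parallel gripper is mounted at the origin on the work surface. World frame = base frame: x ahead of the robot, y to its left, z up, the work surface at z = 0. Lengths are in m, angles in rad, forces in N, time in s.
With the tool pointing down it reaches from about 0.25 to 0.775 m from the base axis. Payload 4 kg.
Tool frame: the origin (TCP) lies midway between the tips of the shut fingers; the grasp point (between the pads) lies 19 mm behind it; z points along the fingers, x is the direction in which the jaws open and shut, and the axes are right-handed (so a half turn about z gives the same grasp; the last joint's range is limited). The gripper opens to 94 mm and grips with 3 to 60 N. Pads are 16 mm wide; open, the fingers measure 119 mm over their backs; the gripper's body (75 mm by 177 mm) begins 78 mm behind the grasp point.
Start: joints at [-1.203, 0.087, 1.371, -0, 1.684, -0.103], TCP at [0.249, -0.49, 0.18] pointing down, gripper open.
Joint ranges: [-3.1, 3.1], [-0.76, 2.03], [0.27, 2.55], [-1.08, 4.22], [0.17, 2.65], [-2.57, 2.57]. Speed limits (rad/s): [2.79, 2.79, 3.14, 3.14, 3.14, 3.14].

INTERFACE

Orientations are given as [roll, pitch, yaw] about the fixed x, y, z axes, in that order (R = Rz(yaw) Ry(pitch) Rx(roll)).
In Python, from bench import robot gives the robot as it stands.
- The arm moves only by the shell command python3 -m handwheel 'ROWS'. ROWS is a JSON object of lists of equal length, an entry for each row: "delta_pos": the shift along the tool's x, y, z in mm, a list of three; "rotation": the turn, a rotation vector about the tool's x, y, z in rad, a list of three; "claw": the closure, from -1 (fully open) to 1 (shut). In form: {"delta_pos": [[tx, ty, tz], ...], "rotation": [[wx, wy, wz], ...], "claw": [claw, ...]}. A call has exactly 8 rows; each row shifts and turns the commanded pose from where the row before left it, along the tool's axes as they then stand; what a row does not reach is not made up. A row lasts 1/8 s, in which the tool goes at most 62.5 mm and 10.7 degrees, less where a joint would pass 70% of its speed; a pose out of reach is approached as far as the arm can. A call with a gripper value outside its range is refused whole. The fingers move at their own pace and stop on an object; the grip force is fixed at half the most. Time passes only in rows, so rows that do not move let the fingers close, or fill a call up. It gives the time, the measured TCP pose, the force and the opening at its end, in the units of the state.
- robot.get_obs(): the state, without advancing time (a new reading comes with each control period).
- robot.snapshot(name): name is "side" or "top" or "wrist"; returns a dict with "color" (400x640x3 uint8, red, green, blue), "intrinsics" (3x3 intrinsics, pixels), "eye" and "rotation" of the camera in the world. Camera axes: x right, y down, z forward; pixel columns grow to the right and rows downward; lengths in m; the calibration is good to about 2 mm. A picture is of the moment at which its call begins. There is no depth.
- robot.close_job(): hands the job in, once; it reports no verdict.
The state is a dict: "time": time; "joint_positions": joint angles; "qvel": joint speeds; "joint_torque": joint torques, N m; "tool_pos": TCP position; "ee_rot": TCP orientation; "wrist_force": force on the tool from outside, world axes, zero at the start; "wrist_torque": the same for the moment, N m; "width": finger opening in m.
Only numpy, scipy, OpenCV 4.12 (cv2) and the standard library are available. Lean on these libraries where they do the work, as an engineer would, in place of code of your own. Each camera call takes 0.05 s, during which the arm holds its last target.

## Working session

There is one attempt and no reset: what is moved stays moved. The work goes in short steps, Python scripts to look and compute and a shell command to move; the robot and the scene stay as the last step left them, time stands still between calls to the robot, and variables do not carry over. Pictures are saved under pics/ and viewed, and the job is handed in when it is done.

```bash
ls; mkdir -p pics
python3 - <<'E'
from bench import robot
import cv2,numpy as np
o=robot.get_obs();print({k:np.round(v,3).tolist() for k,v in o.items()})
for n in ("side","top"):
    s=robot.snapshot(n);cv2.imwrite(f"pics/{n}0.png",s["color"][:,:,::-1])
    print(n,s["intrinsics"],s["eye"],s["rotation"])
E
```

```text
pics
{'time': 0.0, 'joint_positions': [-1.203, 0.088, 1.372, -0.0, 1.684, -0.103], 'qvel': [0.0, 0.001, -0.001, -0.001, 0.001, 0.001], 'joint_torque': [-0.002, -34.018, -30.243, 0.072, 0.033, -0.0], 'tool_pos': [0.249, -0.49, 0.179], 'ee_rot': [-3.141, 0.002, -1.1], 'wrist_force': [-0.341, -0.502, 0.004], 'wrist_torque': [0.009, 0.023, -0.016], 'width': 0.094}
side [[412.3173928    0.         320.3015043 ]
 [  0.         412.3173928  200.64597965]
 [  0.           0.           1.        ]] [ 0.18514157 -0.85334128  0.65629168] [-2.09297506 -0.01832561 -0.40914978]
top [[520.84102039   0.         323.60779377]
 [  0.         520.84102039 205.65174873]
 [  0.           0.           1.        ]] [ 0.36725068 -0.0122836   1.62785692] [-3.01976164e+00  2.58961182e-03 -1.54562381e+00]
```

View pics/side0.png

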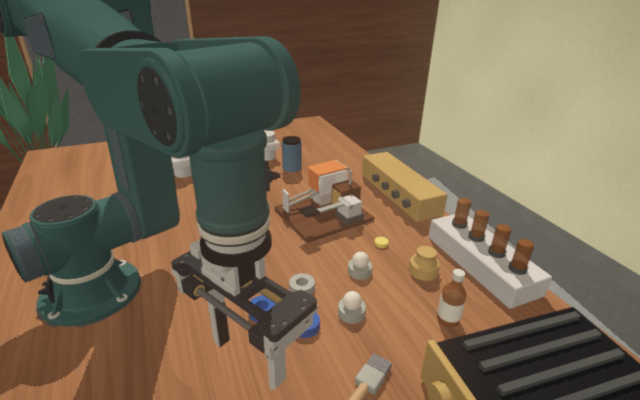

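View pics/top0.png

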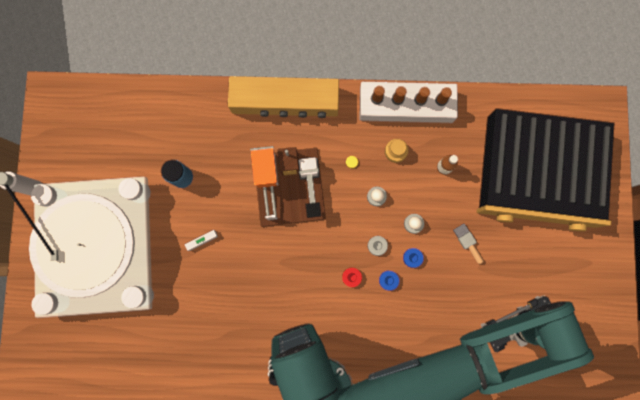

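The side view shows the dispenser at about (325,200), two seated balls at (360,265) and (352,307), and the empty steel footer at (302,284). In the top view the dispenser is at (290,187), the empty footer at (378,245), the seated balls at (377,196) and (415,223), the blue and red look-alikes at (389,281), (413,258) and (352,278), the adapter at (352,161) and the brush at (470,245). Next I'll zoom in.

```bash
cat > h.py <<'E'
import numpy as np, cv2
from scipy.spatial.transform import Rotation as R
CAM={"side":([412.3173928,320.3015043,200.64597965],[ 0.18514157,-0.85334128,0.65629168],[-2.09297506,-0.01832561,-0.40914978]),
"top":([520.84102039,323.60779377,205.65174873],[0.36725068,-0.0122836,1.62785692],[-3.01976164,2.58961182e-03,-1.54562381])}
def cam(s):
    K=np.array(s["intrinsics"]);return ([K[0,0],K[0,2],K[1,2]],s["eye"],s["rotation"])
def ray(c,u,v):
    c=CAM[c] if isinstance(c,str) else c
    (f,cx,cy),e,r=c
    d=R.from_euler("xyz",r).as_matrix() if np.ndim(r)==1 else np.array(r)
    d=d@np.array([(u-cx)/f,(v-cy)/f,1]);return np.array(e),d/np.linalg.norm(d)
def plane(c,u,v,z):
    e,d=ray(c,u,v);return e+d*(z-e[2])/d[2]
def tri(c1,p1,c2,p2):
    e1,d1=ray(c1,*p1);e2,d2=ray(c2,*p2)
    t=np.linalg.lstsq(np.c_[d1,-d2],e2-e1,rcond=None)[0]
    a=e1+d1*t[0];b=e2+d2*t[1];return (a+b)/2,np.linalg.norm(a-b)
def proj(c,P):
    c=CAM[c] if isinstance(c,str) else c
    (f,cx,cy),e,r=c
    m=R.from_euler("xyz",r).as_matrix() if np.ndim(r)==1 else np.array(r)
    q=m.T@(np.array(P)-np.array(e));return np.array([f*q[0]/q[2]+cx,f*q[1]/q[2]+cy])
E
python3 - <<'E'
import cv2
a=cv2.imread("pics/top0.png");cv2.imwrite("pics/top0c.png",cv2.resize(a[135:300,240:440],None,fx=4,fy=3.6*4/3.6*0.9,interpolation=cv2.INTER_CUBIC)[:600])
b=a[140:235,240:340];cv2.imwrite("pics/top0d.png",cv2.resize(b,None,fx=6,fy=6,interpolation=cv2.INTER_CUBIC))
b=cv2.imread("pics/side0.png")[150:250,260:390];cv2.imwrite("pics/side0d.png",cv2.resize(b,None,fx=6,fy=6,interpolation=cv2.INTER_CUBIC))
E
```

```text
(no output)
```

View pics/top0d.png

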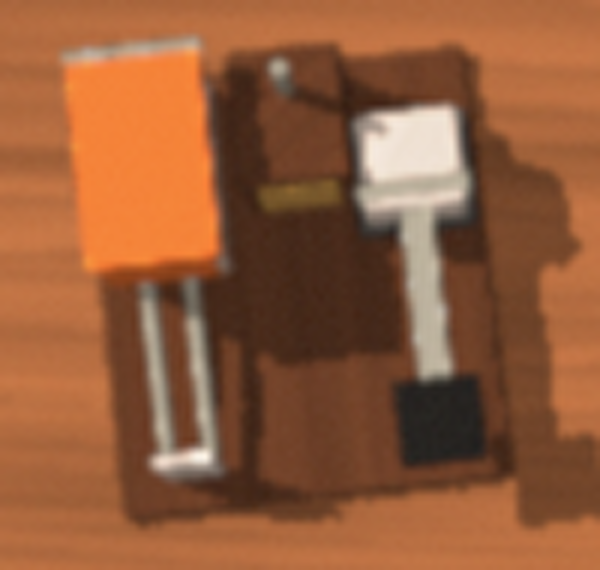

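View pics/side0d.png

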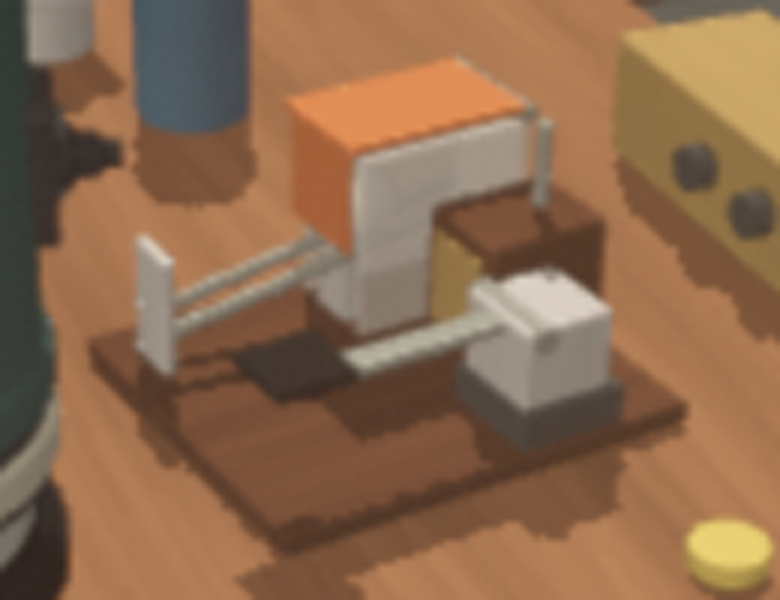

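Run:
```python
from h import *
t=lambda x,y,z:plane("top",240+x/6-.4,140+y/6-.4,z)
s=lambda x,y,z:plane("side",260+x/6-.4,150+y/6-.4,z)
FL=t(128,522,.012);FR=t(515,475,.012);BR=t(470,46,.012)
print(FL,FR,BR)
sFR=s(288,540,.012);sBR=s(686,408,.012);sFL=s(92,345,.012);print("side",sFL,sFR,sBR)
for n,(a,b,c) in {"t":(FL,FR,BR),"s":(sFL,sFR,sBR)}.items():
    y1=a-b; x1=c-b
    print(n,"len",np.linalg.norm(y1),np.linalg.norm(x1),"yaw",np.arctan2(-y1[0],y1[1]),np.arctan2(x1[1],x1[0]),"ctr",(a+c)/2)
# lid top z .122
L=[t(62,55,.122),t(200,42,.122),t(222,268,.122),t(85,270,.122)];print("lid",L)
# ... pad
P=[(395,380),(480,375),(487,460),(405,465)]
for z in(.067,.076,.085):print("pad",z,np.mean([t(*p,z) for p in P],0))
p=np.mean(P,0); ps=np.mean([(235,355),(315,332),(358,375),(280,395)],0)
print("tri pad",tri("top",(240+p[0]/6-.4,140+p[1]/6-.4),"side",(260+ps[0]/6-.4,150+ps[1]/6-.4)))
```

```text
[0.49443765 0.19016177 0.012     ] [ 0.52390856 -0.00984361  0.012     ] [0.75083229 0.01954899 0.012     ]
side [0.49758221 0.18408453 0.012     ] [ 0.52614569 -0.01074757  0.012     ] [0.74830584 0.01963828 0.012     ]
t len 0.20216500578118773 0.22881936815178644 yaw 0.1462978291261083 0.12880919536818225 ctr [0.62263497 0.10485538 0.012     ]
s len 0.19691475492574448 0.22422852309907695 yaw 0.145568620918541 0.13593109409313955 ctr [0.62294402 0.10186141 0.012     ]
lid [array([0.71526476, 0.2180383 , 0.122     ]), array([0.72346644, 0.15035501, 0.122     ]), array([0.61111464, 0.1354501 , 0.122     ]), array([0.60847196, 0.20227324, 0.122     ])]
pad 0.067 [0.54545852 0.02757914 0.067     ]
pad 0.076 [0.54443096 0.02734928 0.076     ]
pad 0.085 [0.54340341 0.02711943 0.085     ]
tri pad (array([0.54476423, 0.02706286, 0.07851953]), np.float64(0.0013772303157205585))
```

Run:
```python
import cv2
b=cv2.imread("pics/top0.png")[180:300,330:480];cv2.imwrite("pics/top0e.png",cv2.resize(b,None,fx=5,fy=5,interpolation=cv2.INTER_CUBIC))
b=cv2.imread("pics/side0.png")[235:345,250:400];cv2.imwrite("pics/side0e.png",cv2.resize(b,None,fx=5,fy=5,interpolation=cv2.INTER_CUBIC))
```

```text
(no output)
```

View pics/top0e.png

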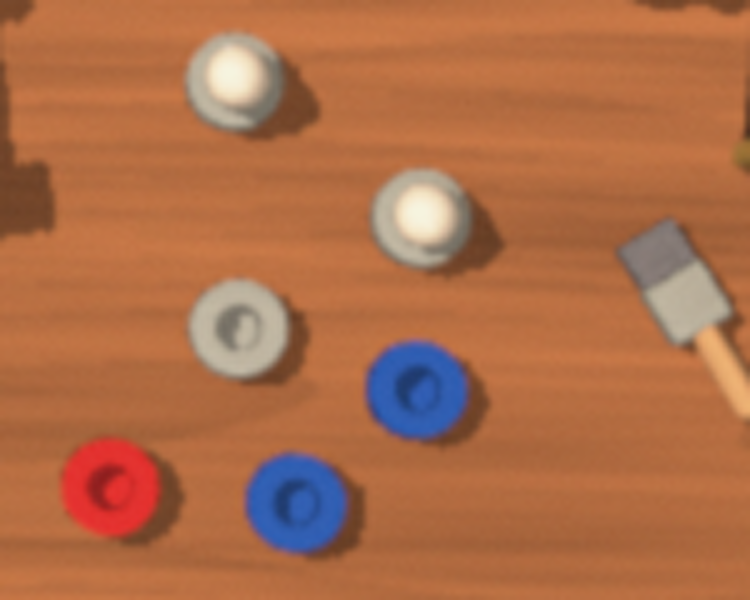

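View pics/side0e.png

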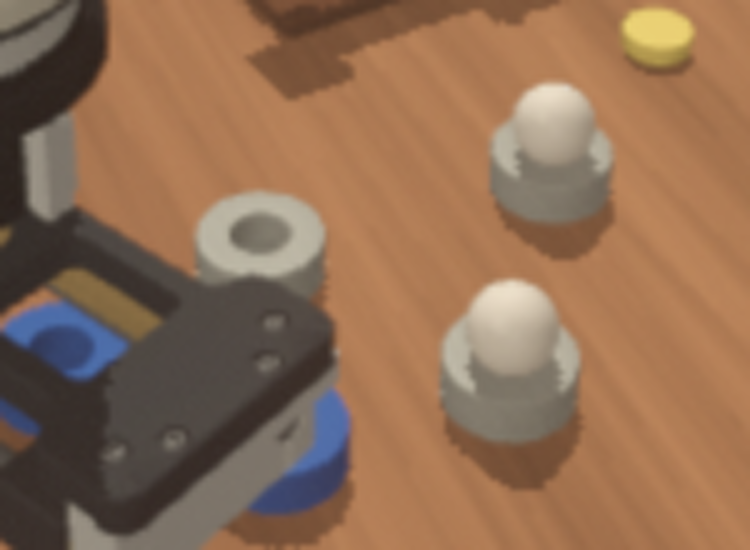

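Run:
```python
from h import *
from bench import robot
a=lambda x,y,z:plane("top",330+x/5-.4,180+y/5-.4,z)
b=lambda x,y,z:plane("side",250+x/5-.4,235+y/5-.4,z)
print("empty",a(240,329,.022),b(261,240,.022), "hole",a(240,328,.022),b(261,234,.022))
print("b2",a(238,77,.036),b(555,125,.036)," b3",a(424,214,.036),b(514,328,.036))
s=robot.snapshot("wrist");cv2.imwrite("pics/wrist0.png",s["color"][:,:,::-1]);print(s["intrinsics"],s["eye"],s["rotation"])
o=robot.get_obs();T=R.from_euler("xyz",o["ee_rot"])
print("cam in tool",T.inv().apply(np.array(s["eye"])-o["tool_pos"]))
rr=R.from_euler("xyz",s["rotation"]) if np.ndim(s["rotation"])==1 else R.from_matrix(s["rotation"])
print((T.inv()*rr).as_matrix())
```

```text
empty [ 0.44466395 -0.17234318  0.022     ] [ 0.44527038 -0.17614363  0.022     ] hole [ 0.44527816 -0.17233545  0.022     ] [ 0.44675786 -0.17231182  0.022     ]
b2 [ 0.59920586 -0.16776121  0.036     ] [ 0.60136369 -0.16755564  0.036     ]  b3 [ 0.51719425 -0.2828146   0.036     ] [ 0.51896574 -0.28390086  0.036     ]
[[290.53767834   0.         317.53031717]
 [  0.         290.53767834 202.81280549]
 [  0.           0.           1.        ]] [ 0.30852722 -0.45910142  0.38323787] [ 2.91041440e+00  1.57728989e-03 -1.10008405e+00]
cam in tool [-0.00078215 -0.06670488 -0.20413974]
[[ 9.99999994e-01 -9.73023635e-05  4.47698280e-05]
 [ 8.44444102e-05  9.73356880e-01  2.29295393e-01]
 [-6.58880038e-05 -2.29295387e-01  9.73356883e-01]]
```

View pics/wrist0.png

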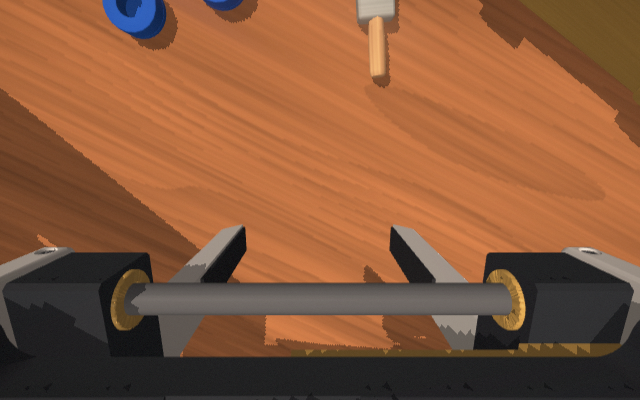

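```bash
python3 -m handwheel '{"delta_pos": [[-35,-47,-2],[-35,-47,-2],[-35,-47,-2],[-35,-47,-2],[-35,-47,-2],[-35,-47,-2],[-35,-47,-2],[-35,-47,-2]], "rotation": [[0,0,0],[0,0,0],[0,0,0],[0,0,0],[0,0,0],[0,0,0],[0,0,0],[0,0,0]], "claw": [-1,-1,-1,-1,-1,-1,-1,-1]}'
```

```text
time: 1.15
tool_pos: [0.458, -0.0682, 0.1959]
ee_rot: [-3.142, -0.0, -1.1]
wrist_force: [0.9, -0.8, 0.3]
width: 0.0938
```

```bash
python3 -m handwheel '{"delta_pos": [[-30,-39,0],[-20,-30,0],[-10,-8,0],[0,0,0],[0,0,0],[0,0,0],[0,0,0],[0,0,0]], "rotation": [[0,0,0],[0,0,0],[0,0,0.11],[0,0,0.11],[0,0,0.11],[0,0,0],[0,0,0],[0,0,0]], "claw": [1,1,1,1,1,1,1,1]}'
python3 - <<'E'
from h import *
from bench import robot
s=robot.snapshot("wrist");cv2.imwrite("pics/wrist1.png",s["color"][:,:,::-1]);print(np.array(s["eye"]).tolist(),np.array(s["rotation"]).tolist(),robot.get_obs()["width"])
E
```

```text
time: 2.15
tool_pos: [0.4989, 0.0182, 0.1959]
ee_rot: [3.141, -0.0, -1.429]
wrist_force: [0.1, 0.4, -0.0]
width: 0.0173
[0.5645296640093143, 0.028630167833248076, 0.40019172803347164] [2.9103070927315153, -0.0008037389778048354, -1.4294281712644408] 0.013615536411632432
```

View pics/wrist1.png

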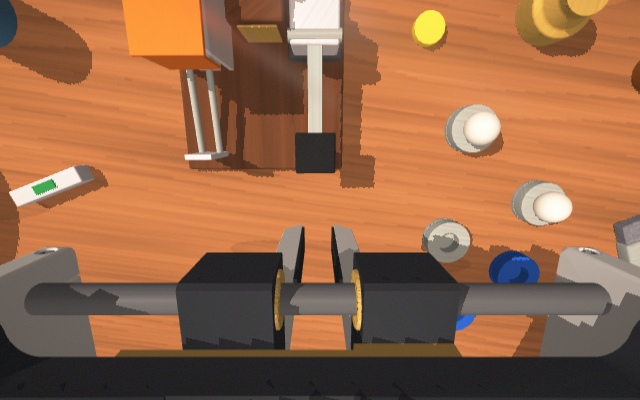

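Run:
```python
import cv2
a=cv2.imread("pics/wrist1.png")
cv2.imwrite("pics/w1a.png",cv2.resize(a[0:180,110:370],None,fx=3,fy=3,interpolation=cv2.INTER_CUBIC))
cv2.imwrite("pics/w1b.png",cv2.resize(a[200:280,400:500],None,fx=6,fy=6,interpolation=cv2.INTER_CUBIC))
```

```text
(no output)
```

View pics/w1a.png

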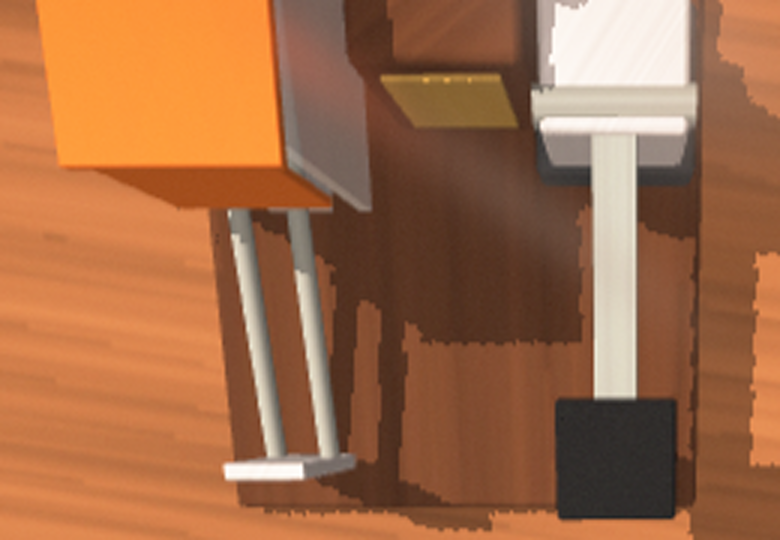

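View pics/w1b.png

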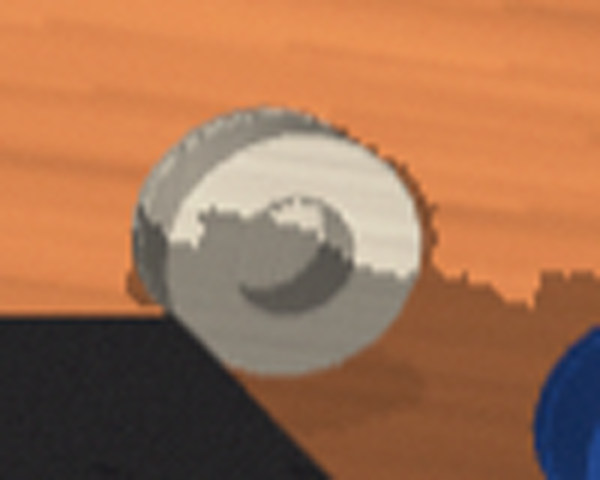

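Run:
```python
from h import *
from scipy.optimize import least_squares
W=([290.53767834,317.53031717,202.81280549],[0.5645296640093143, 0.028630167833248076, 0.40019172803347164],[2.9103070927315153, -0.0008037389778048354, -1.4294281712644408])
w=lambda x,y,z:plane(W,110+x/3-.33,y/3-.33,z)
FL=w(240,506,.012);FR=w(694,508,.012);print("FL FR",FL,FR,np.linalg.norm(FL-FR),np.arctan2(-(FL-FR)[0],(FL-FR)[1]))
l1=w(60,167,.122);l2=w(284,166,.122);print("lid",l1,l2,np.linalg.norm(l1-l2),np.arctan2(-(l1-l2)[0],(l1-l2)[1]))
print("pad")
for z in (.067,.076,.085):
    c=[w(*p,z) for p in ((556,399),(676,399),(676,518),(556,518))];print(z,np.mean(c,0),np.linalg.norm(c[0]-c[1]),np.linalg.norm(c[1]-c[2]))
print("foot",plane(W,400+294/6-.4,200+255/6-.4,.022))
# dispenser pose fit, wrist view
obs=[((-.115,.1025,.012),(240,506)),((-.115,-.1025,.012),(694,508)),((.005,.093,.122),(60,167)),((.005,.027,.122),(284,166))]
def P(q,p):
    c,s=np.cos(q[2]),np.sin(q[2]);return (q[0]+c*p[0]-s*p[1],q[1]+s*p[0]+c*p[1],p[2])
padxy=[(-.068,-.048),(-.068,-.092),(-.112,-.092),(-.112,-.048)]
pp=[(556,399),(676,399),(676,518),(556,518)]
def f(q):
    r=[]
    for p,u in obs: r+=list(proj(W,P(q,p))-(110+u[0]/3-.33,u[1]/3-.33))
    for p,u in zip(padxy,pp): r+=list(proj(W,P(q,(*p,.067+q[3])))-(110+u[0]/3-.33,u[1]/3-.33))
    return np.array(r)
s=least_squares(f,[.62,.105,.138,.009]);print(s.x,np.round(s.fun,1))
q=s.x
for n,p in dict(mark=(-.09,-.07,.067),catch=(-.071,.06,.059)).items():print(n,P(q,p))
```

```text
FL FR [0.49685907 0.19108205 0.012     ] [ 0.52442657 -0.00907159  0.012     ] 0.20204317724400372 0.1368705595512879
lid [0.60822127 0.20127262 0.122     ] [0.61774011 0.13638559 0.122     ] 0.06558151956738817 0.14565963363633075
pad
0.067 [0.54406736 0.02833637 0.067     ] 0.044591440041916196 0.04434127923584994
0.076 [0.54462007 0.0283443  0.076     ] 0.043386959478290285 0.04314355588455911
0.085 [0.54517279 0.02835224 0.085     ] 0.04218247891466438 0.04194583253326816
foot [ 0.44666497 -0.17139137  0.022     ]
[ 0.62017353  0.11042268  0.16501472 -0.00251599] [-1.4  5.   0.3  0.7 -2.  -2.3 -1.5 -3.9  1.4  1.9  0.5  1.   0.8  0.3
  2.9  1.2]
mark (np.float64(0.54289477300341), np.float64(0.02658955252708993), 0.067)
catch (np.float64(0.5402819856414057), np.float64(0.15794469457414095), 0.059)
```

```bash
python3 -m handwheel '{"delta_pos": [[-1,-16,5],[-1,-16,10],[-1.5,-14.5,15],[0,0,20],[0,0,20],[0,0,15],[0,0,8],[0,0,3]], "rotation": [[0,0,0],[0,0,0],[0,0,0],[0,0,0],[0,0,0],[0,0,0],[0,0,0],[0,0,0]], "claw": [1,1,1,1,1,1,1,1]}'
python3 - <<'E'
from h import *
from bench import robot
s=robot.snapshot("side");cv2.imwrite("pics/s2.png",cv2.resize(s["color"][130:260,240:400,::-1],None,fx=4.5,fy=4.5,interpolation=cv2.INTER_CUBIC));o=robot.get_obs();print(o["wrist_force"],o["width"])
E
```

```text
time: 3.2
tool_pos: [0.5445, 0.0284, 0.0994]
ee_rot: [3.141, 0.0, -1.43]
wrist_force: [0.3, 0.1, 0.5]
width: 0.0004
[-0.64697598 -0.21715775 -0.39785604] 0.0003388996221430012
```

View pics/s2.png

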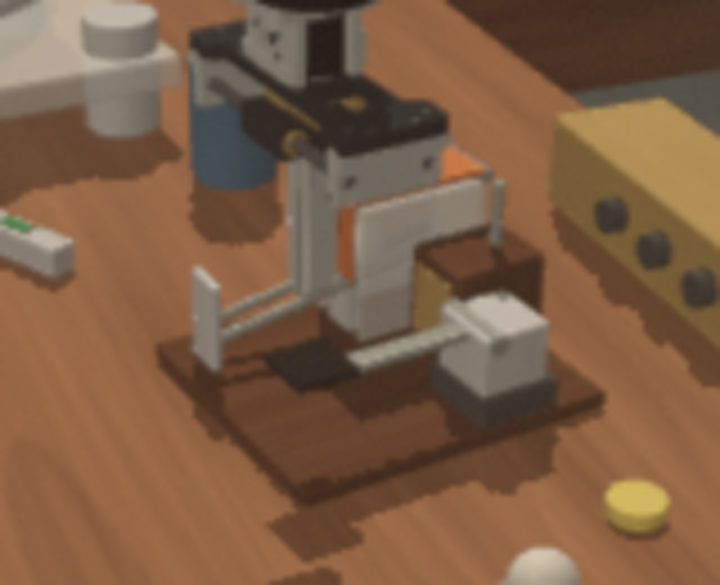

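The closed fingers hang over the pad, with the tips near (315,290) in this crop. I'll feel downward from here.

```bash
python3 -m handwheel '{"delta_pos": [[0,0,4],[0,0,4],[0,0,3],[0,0,1],[0,0,1],[0,0,1],[0,0,1],[0,0,0]], "rotation": [[0,0,0],[0,0,0],[0,0,0],[0,0,0],[0,0,0],[0,0,0],[0,0,0],[0,0,0]], "claw": [1,1,1,1,1,1,1,1]}'
```

```text
time: 4.25
tool_pos: [0.5445, 0.0283, 0.0849]
ee_rot: [3.141, -0.0, -1.43]
wrist_force: [-0.0, 0.3, 0.5]
width: 0.0003
```

```bash
python3 -m handwheel '{"delta_pos": [[0,0,1],[0,0,1],[0,0,1],[0,0,1],[0,0,0],[0,0,0],[0,0,0],[0,0,0]], "rotation": [[0,0,0],[0,0,0],[0,0,0],[0,0,0],[0,0,0],[0,0,0],[0,0,0],[0,0,0]], "claw": [1,1,1,1,1,1,1,1]}'
```

```text
time: 5.25
tool_pos: [0.5446, 0.0283, 0.0811]
ee_rot: [-3.141, -0.0, -1.43]
wrist_force: [-0.0, 0.9, 0.1]
width: 0.0007
```

```bash
python3 -m handwheel '{"delta_pos": [[0,0,0.5],[0,0,0.5],[0,0,0.5],[0,0,0.5],[0,0,0.5],[0,0,0.5],[0,0,0],[0,0,0]], "rotation": [[0,0,0],[0,0,0],[0,0,0],[0,0,0],[0,0,0],[0,0,0],[0,0,0],[0,0,0]], "claw": [1,1,1,1,1,1,1,1]}'
```

```text
time: 6.25
tool_pos: [0.5445, 0.0283, 0.078]
ee_rot: [-3.142, -0.0, -1.43]
wrist_force: [-0.1, -0.8, 0.2]
width: 0.0004
```

```bash
python3 -m handwheel '{"delta_pos": [[0,0,0.5],[0,0,0.5],[0,0,0.5],[0,0,0.5],[0,0,0.5],[0,0,0.5],[0,0,0],[0,0,0]], "rotation": [[0,0,0],[0,0,0],[0,0,0],[0,0,0],[0,0,0],[0,0,0],[0,0,0],[0,0,0]], "claw": [1,1,1,1,1,1,1,1]}'
```

```text
time: 7.25
tool_pos: [0.5445, 0.0283, 0.075]
ee_rot: [-3.142, -0.0, -1.43]
wrist_force: [0.2, -0.3, 0.1]
width: 0.0003
```

```bash
python3 -m handwheel '{"delta_pos": [[0,0,0.5],[0,0,0.5],[0,0,0.5],[0,0,0.5],[0,0,0.5],[0,0,0.5],[0,0,0],[0,0,0]], "rotation": [[0,0,0],[0,0,0],[0,0,0],[0,0,0],[0,0,0],[0,0,0],[0,0,0],[0,0,0]], "claw": [1,1,1,1,1,1,1,1]}'
```

```text
time: 8.25
tool_pos: [0.5445, 0.0283, 0.072]
ee_rot: [-3.142, -0.0, -1.43]
wrist_force: [0.9, 1.0, 0.5]
width: 0.0005
```

```bash
python3 -m handwheel '{"delta_pos": [[0,0,0.5],[0,0,0.5],[0,0,0.5],[0,0,0.5],[0,0,0.5],[0,0,0.5],[0,0,0],[0,0,0]], "rotation": [[0,0,0],[0,0,0],[0,0,0],[0,0,0],[0,0,0],[0,0,0],[0,0,0],[0,0,0]], "claw": [1,1,1,1,1,1,1,1]}'
python3 - <<'E'
from h import *
from bench import robot
s=robot.snapshot("side");cv2.imwrite("pics/s3.png",cv2.resize(s["color"][130:260,240:400,::-1],None,fx=4.5,fy=4.5,interpolation=cv2.INTER_CUBIC));o=robot.get_obs();print(o["wrist_force"],o["width"])
E
```

```text
time: 9.25
tool_pos: [0.5445, 0.0283, 0.069]
ee_rot: [-3.142, -0.0, -1.43]
wrist_force: [-0.2, -0.9, -0.2]
width: 0.0004
[-0.39930222 -0.01701332  0.82263748] 0.00024390600872856722
```

View pics/s3.png

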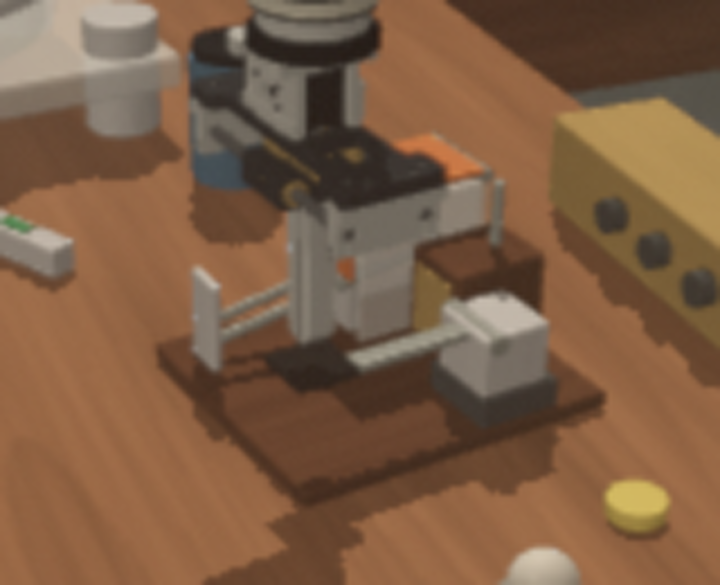

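The tips are just above the pad at about (313,342), so contact is close.

```bash
python3 -m handwheel '{"delta_pos": [[0,0,0.5],[0,0,0.5],[0,0,0.5],[0,0,0.5],[0,0,0.5],[0,0,0.5],[0,0,0],[0,0,0]], "rotation": [[0,0,0],[0,0,0],[0,0,0],[0,0,0],[0,0,0],[0,0,0],[0,0,0],[0,0,0]], "claw": [1,1,1,1,1,1,1,1]}'
```

```text
time: 10.3
tool_pos: [0.5445, 0.0283, 0.066]
ee_rot: [-3.142, -0.0, -1.43]
wrist_force: [-0.4, 0.2, 0.3]
width: 0.0006
```

```bash
python3 -m handwheel '{"delta_pos": [[0,0,0.5],[0,0,0.5],[0,0,0.5],[0,0,0.5],[0,0,0.5],[0,0,0.5],[0,0,0],[0,0,0]], "rotation": [[0,0,0],[0,0,0],[0,0,0],[0,0,0],[0,0,0],[0,0,0],[0,0,0],[0,0,0]], "claw": [1,1,1,1,1,1,1,1]}'
python3 - <<'E'
from h import *
from bench import robot
for c in ("side","top"):
    print(c,proj(c,[.5445,.0283,.063]))
    s=robot.snapshot(c)["color"]
    u,v=proj(c,[.5445,.0283,.063]).astype(int)
    cv2.imwrite(f"pics/{c}4.png",cv2.resize(s[v-45:v+45,u-50:u+50,::-1],None,fx=6,fy=6,interpolation=cv2.INTER_CUBIC));o=robot.get_obs();print(o["wrist_force"])
E
```

```text
time: 11.3
tool_pos: [0.5446, 0.0283, 0.063]
ee_rot: [-3.141, -0.0, -1.43]
wrist_force: [-0.4, 0.1, 0.4]
width: 0.0005
side [308.55945955 215.01710976]
[-0.51254554  0.26019621 -0.07872137]
top [313.00683199 210.0479251 ]
[-0.17150664  0.19030404 -0.35786421]
```

View pics/side4.png

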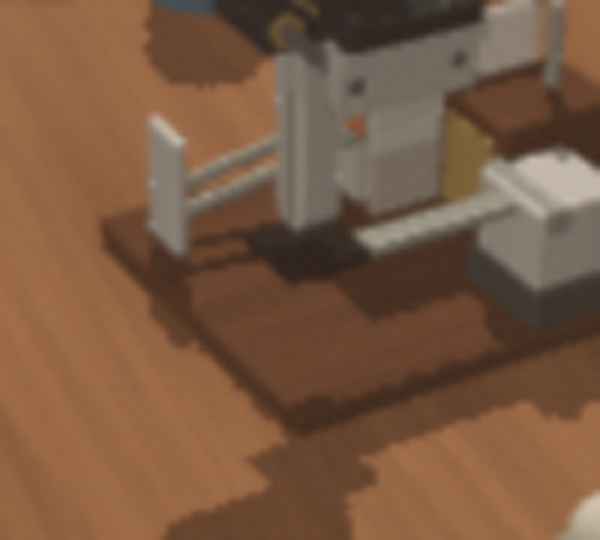

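View pics/top4.png

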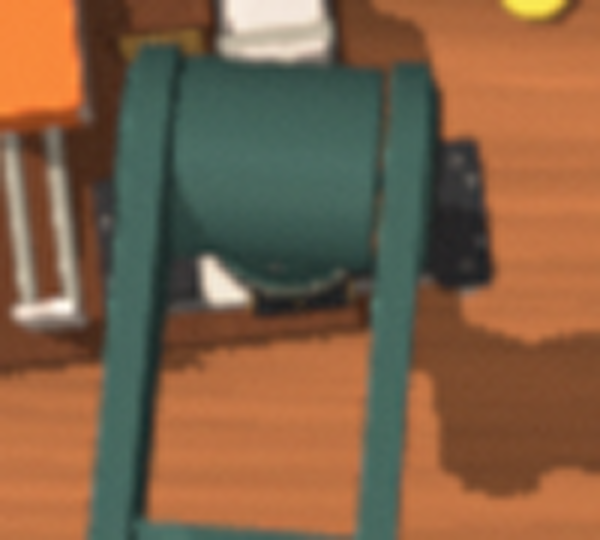

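Run:
```python
from h import *
from bench import robot
s=robot.snapshot("wrist");cv2.imwrite("pics/wrist4.png",s["color"][:,:,::-1]);c=cam(s)
print(proj(c,[.5445,.0283,.063]),s["eye"],s["rotation"])
o=robot.get_obs();print(o["joint_positions"],o["tool_pos"],o["ee_rot"])
for z in (.063,.07,.08,.09):print(z,proj("side",[.5445,.0283,z]),proj(c,[.5445,.0283,z]))
```

```text
[318.7154078  227.07330024] [0.61013455 0.03865603 0.26730084] [ 2.91049150e+00 -8.56548438e-04 -1.43007969e+00]
[-5.20680729e-02  1.29090553e-01  1.55946929e+00 -7.34593684e-05
  1.45294145e+00  1.37800009e+00] [0.5445514  0.02826994 0.06300425] [-3.14151696e+00 -8.91038948e-05 -1.43005953e+00]
0.063 [308.55945955 215.01710976] [318.7154078  227.07330024]
0.07 [308.57011116 212.82317212] [318.76277074 230.11826037]
0.08 [308.58544375 209.66508495] [318.83610012 234.832601  ]
0.09 [308.60091444 206.47854946] [318.91703096 240.0356389 ]
```

View pics/wrist4.png

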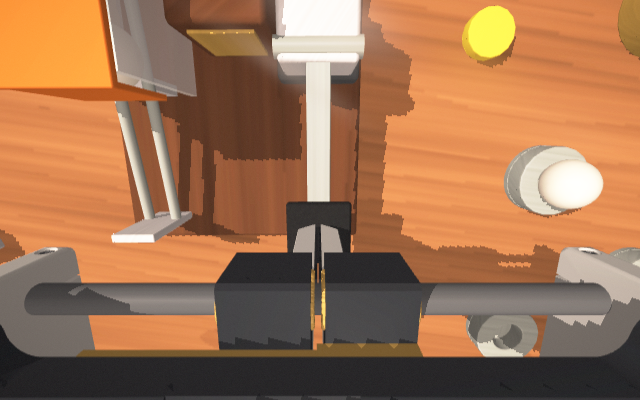

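The side and wrist views both put the fingertips about 22 mm behind the reported TCP, roughly 10 mm above the pad. So I'll keep descending gently.

```bash
python3 -m handwheel '{"delta_pos": [[0,0,1],[0,0,1],[0,0,1],[0,0,1],[0,0,1],[0,0,1],[0,0,1],[0,0,0]], "rotation": [[0,0,0],[0,0,0],[0,0,0],[0,0,0],[0,0,0],[0,0,0],[0,0,0],[0,0,0]], "claw": [1,1,1,1,1,1,1,1]}'
```

```text
time: 12.45
tool_pos: [0.5445, 0.0283, 0.0559]
ee_rot: [3.141, -0.0, -1.43]
wrist_force: [-0.0, -0.7, 0.0]
width: 0.0003
```

```bash
python3 -m handwheel '{"delta_pos": [[0,0,1],[0,0,1],[0,0,1],[0,0,1],[0,0,1],[0,0,1],[0,0,0],[0,0,0]], "rotation": [[0,0,0],[0,0,0],[0,0,0],[0,0,0],[0,0,0],[0,0,0],[0,0,0],[0,0,0]], "claw": [1,1,1,1,1,1,1,1]}'
```

```text
time: 13.45
tool_pos: [0.5447, 0.0283, 0.0513]
ee_rot: [-3.141, -0.0, -1.43]
wrist_force: [-2.8, -0.1, 7.6]
width: 0.0003
```

```bash
python3 -m handwheel '{"delta_pos": [[0,-0.2,2],[0,-0.2,2],[0,-0.3,2],[0,-0.3,2],[0,-0.3,2],[0,-0.4,2],[0,-0.4,2],[0,-0.4,2]], "rotation": [[0,0,0],[0,0,0],[0,0,0],[0,0,0],[0,0,0],[0,0,0],[0,0,0],[0,0,0]], "claw": [1,1,1,1,1,1,1,1]}'
python3 - <<'E'
from h import *
from bench import robot
s=robot.snapshot("side");cv2.imwrite("pics/s5.png",cv2.resize(s["color"][130:260,240:400,::-1],None,fx=4.5,fy=4.5,interpolation=cv2.INTER_CUBIC));o=robot.get_obs();print(o["wrist_force"],o["wrist_torque"],o["tool_pos"])
E
```

```text
time: 14.45
tool_pos: [0.545, 0.0283, 0.035]
ee_rot: [3.137, -0.0, -1.43]
wrist_force: [-7.5, -0.4, 10.0]
width: 0.0003
[-6.56363082 -0.84199139  9.21106532] [-0.09942829  1.28853386  0.00433696] [0.54495751 0.02829832 0.03465656]
```

View pics/s5.png

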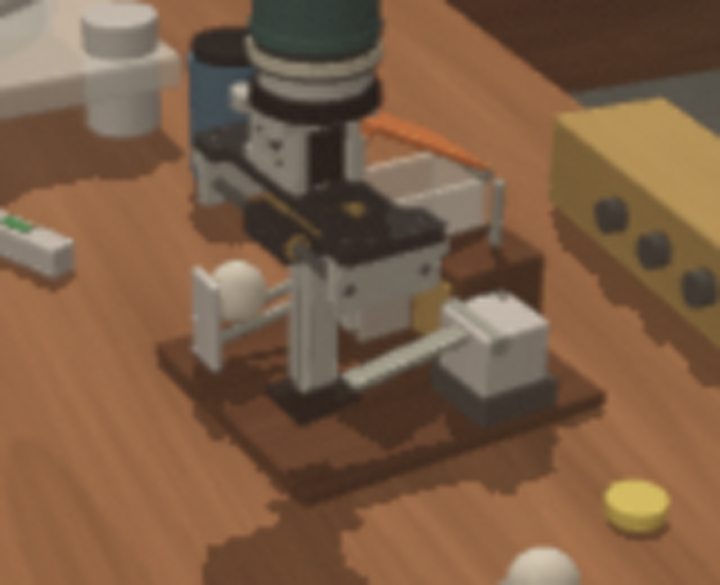

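The lid is part open and the ball is already resting at the end stop, near (238,290) in this crop. I'll continue down and drop the back-shift, because Fx shows I over-commanded it.

```bash
python3 -m handwheel '{"delta_pos": [[0,0,1.5],[0,0,1.5],[0,0,1.5],[0,0,1.2],[0,0,1],[0,0,1],[0,0,0.8],[0,0,0.5]], "rotation": [[0,0,0],[0,0,0],[0,0,0],[0,0,0],[0,0,0],[0,0,0],[0,0,0],[0,0,0]], "claw": [1,1,1,1,1,1,1,1]}'
```

```text
time: 15.5
tool_pos: [0.5459, 0.0284, 0.0265]
ee_rot: [3.139, -0.0, -1.43]
wrist_force: [-6.5, -0.9, 9.6]
width: 0.0008
```

```bash
python3 -m handwheel '{"delta_pos": [[0,0,0.5],[0,0,0.5],[0,0,0.5],[0,0,0.5],[0,0,0.5],[0,0,0.5],[0,0,0],[0,0,0]], "rotation": [[0,0,0],[0,0,0],[0,0,0],[0,0,0],[0,0,0],[0,0,0],[0,0,0],[0,0,0]], "claw": [1,1,1,1,1,1,1,1]}'
```

```text
time: 16.5
tool_pos: [0.5463, 0.0285, 0.0244]
ee_rot: [3.141, -0.0, -1.43]
wrist_force: [-7.1, -0.2, 14.1]
width: 0.0003
```

Run:
```python
from h import *
from bench import robot
s=robot.snapshot("side");cv2.imwrite("pics/s6.png",cv2.resize(s["color"][130:260,240:400,::-1],None,fx=4.5,fy=4.5,interpolation=cv2.INTER_CUBIC));o=robot.get_obs();print(o["wrist_force"],o["wrist_torque"],o["tool_pos"])
s=robot.snapshot("wrist");cv2.imwrite("pics/w6.png",s["color"][:,:,::-1]);print(s["eye"].tolist(),s["rotation"].tolist())
```

```text
[-7.51715928 -0.14456823 13.26333634] [-0.03221291  1.31107674 -0.03233719] [0.5462925  0.02846156 0.02447022]
[0.6120722136188722, 0.03894490688093814, 0.22867696395828727] [2.9093720582530027, -0.0012180878342193946, -1.4299488168423284]
```

View pics/s6.png

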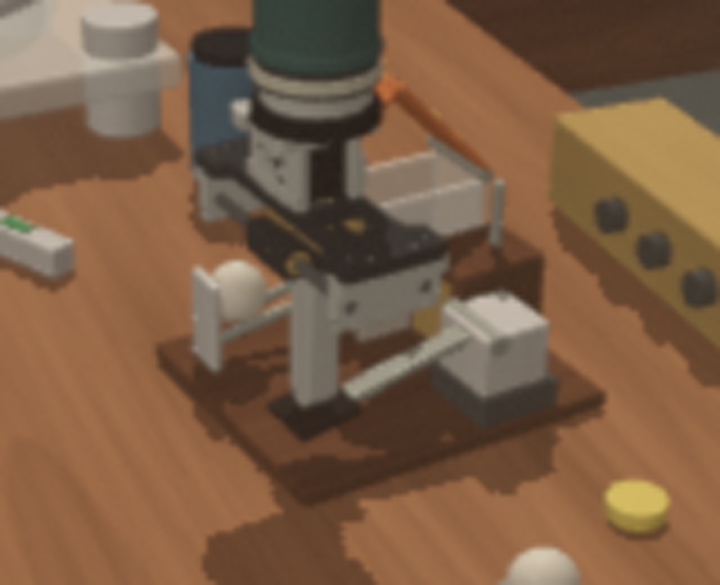

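View pics/w6.png

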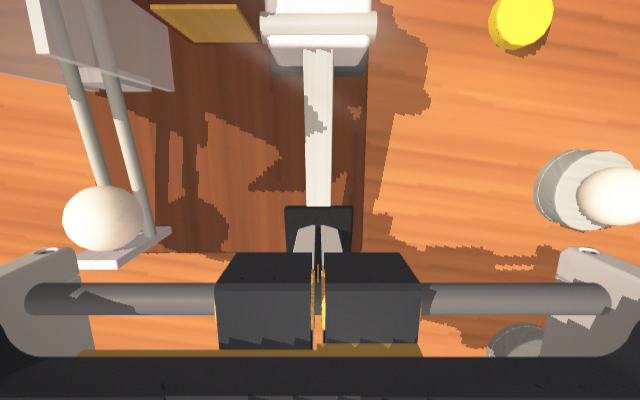

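Run:
```python
from h import *
c0=np.array([.624,.1098]);a=.138
def D(x,y,z):return [c0[0]+np.cos(a)*x-np.sin(a)*y,c0[1]+np.sin(a)*x+np.cos(a)*y,z]
print("hinge",(proj("side",D(.106,.027,.122))-(240,130))*4.5)
for t in (.5,.6,.7,.75,.8,.85):
    for y in (.027,.093):
        print(t,y,((proj("side",D(.106-.106*np.cos(t),y,.122+.106*np.sin(t)))-(240,130))*4.5).round(0))
a=cv2.imread("pics/s6.png");cv2.imwrite("pics/s6z.png",cv2.resize(a[40:240,350:530],None,fx=3,fy=3))
```

```text
hinge [488.98248052 166.35936326]
0.5 0.027 [373. 125.]
0.5 0.093 [321.  89.]
0.6 0.027 [381. 110.]
0.6 0.093 [329.  75.]
0.7 0.027 [390.  96.]
0.7 0.093 [337.  61.]
0.75 0.027 [395.  89.]
0.75 0.093 [342.  55.]
0.8 0.027 [400.  82.]
0.8 0.093 [346.  48.]
0.85 0.027 [405.  76.]
0.85 0.093 [352.  42.]
```

View pics/s6z.png

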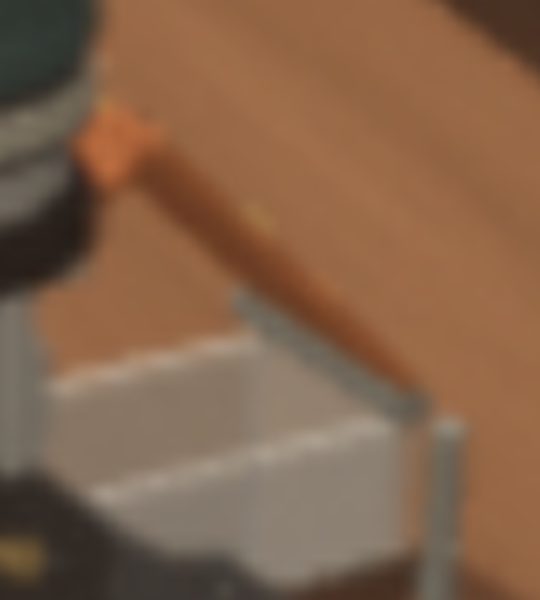

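The near lid corner is at (402,83) in the side crop, which matches the projection for 0.80 rad, and the force rise shows the stop. The lid is fully open and the ball is at the end stop, so I'll ease up.

```bash
python3 -m handwheel '{"delta_pos": [[0,0,0],[0,0,0],[0,0.2,-0.5],[0,0.2,-0.8],[0,0.2,-1],[0,0.2,-1],[0,0.2,-1],[0,0.2,-1]], "rotation": [[0,0,0],[0,0,0],[0,0,0],[0,0,0],[0,0,0],[0,0,0],[0,0,0],[0,0,0]], "claw": [1,1,1,1,1,1,1,1]}'
```

```text
time: 17.6
tool_pos: [0.5455, 0.0283, 0.0291]
ee_rot: [3.141, -0.0, -1.43]
wrist_force: [-6.0, -0.3, 9.6]
width: 0.0005
```

```bash
python3 -m handwheel '{"delta_pos": [[0,0.2,-1],[0,0.2,-1],[0,0.2,-1],[0,0.2,-1],[0,0.2,-1],[0,0.2,-1],[0,0.2,-1],[0,0.2,-1]], "rotation": [[0,0,0],[0,0,0],[0,0,0],[0,0,0],[0,0,0],[0,0,0],[0,0,0],[0,0,0]], "claw": [1,1,1,1,1,1,1,1]}'
```

```text
time: 18.6
tool_pos: [0.5448, 0.0283, 0.0374]
ee_rot: [-3.14, -0.0, -1.43]
wrist_force: [-3.2, 0.2, 9.0]
width: 0.0003
```

```bash
python3 -m handwheel '{"delta_pos": [[0,0.1,-1],[0,0.1,-1],[0,0.1,-1],[0,0.1,-1],[0,0.1,-1],[0,0.1,-1],[0,0.1,-1],[0,0.1,-1]], "rotation": [[0,0,0],[0,0,0],[0,0,0],[0,0,0],[0,0,0],[0,0,0],[0,0,0],[0,0,0]], "claw": [1,1,1,1,1,1,1,1]}'
```

```text
time: 19.6
tool_pos: [0.5446, 0.0282, 0.0454]
ee_rot: [-3.138, -0.0, -1.43]
wrist_force: [-2.2, 0.4, 7.8]
width: 0.0009
```

```bash
python3 -m handwheel '{"delta_pos": [[0,0,-1],[0,0,-1],[0,0,-0.8],[0,0,-0.7],[0,0,-0.6],[0,0,-0.6],[0,0,-0.6],[0,0,-0.6]], "rotation": [[0,0,0],[0,0,0],[0,0,0],[0,0,0],[0,0,0],[0,0,0],[0,0,0],[0,0,0]], "claw": [1,1,1,1,1,1,1,1]}'
```

```text
time: 20.6
tool_pos: [0.5448, 0.0283, 0.0511]
ee_rot: [-3.138, -0.0, -1.43]
wrist_force: [-0.4, 0.9, 6.9]
width: 0.0001
```

```bash
python3 -m handwheel '{"delta_pos": [[0,0,-0.7],[0,0,-0.7],[0,0,-0.7],[0,0,-0.7],[0,0,-0.7],[0,0,-0.7],[0,0,-1.5],[0,0,-2]], "rotation": [[0,0,0],[0,0,0],[0,0,0],[0,0,0],[0,0,0],[0,0,0],[0,0,0],[0,0,0]], "claw": [1,1,1,1,1,1,1,1]}'
python3 - <<'E'
from h import *
from bench import robot
s=robot.snapshot("side");cv2.imwrite("pics/s7.png",cv2.resize(s["color"][130:260,240:400,::-1],None,fx=4.5,fy=4.5,interpolation=cv2.INTER_CUBIC));o=robot.get_obs();print(o["wrist_force"],o["tool_pos"])
E
```

```text
time: 21.6
tool_pos: [0.5419, 0.028, 0.0556]
ee_rot: [3.138, 0.0, -1.43]
wrist_force: [0.2, -0.3, -0.2]
width: 0.0006
[ 0.06466947 -0.17538631 -0.12662243] [0.54217358 0.02802849 0.05597649]
```

View pics/s7.png

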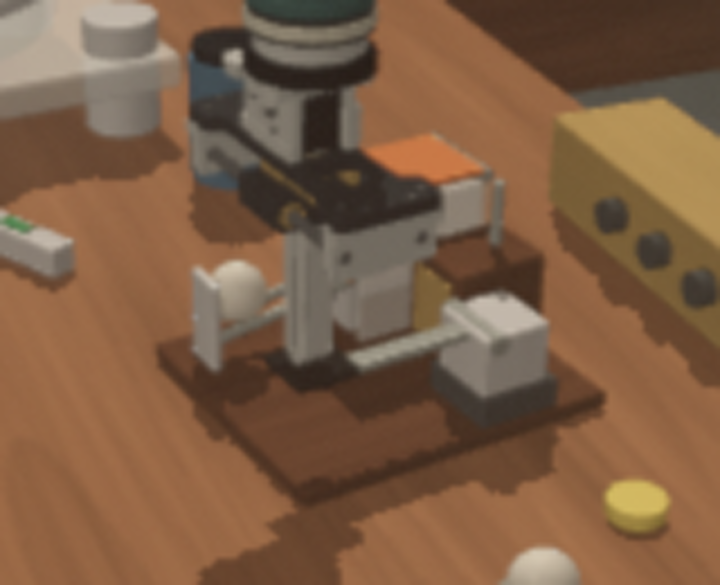

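The lid is shut, the wrist force is zero, and the ball sits at the stop near (238,290). Next I'll locate the ball by triangulation.

Run:
```python
from h import *
W=([290.53767834,317.53031717,202.81280549],[0.6120722136188722, 0.03894490688093814, 0.22867696395828727],[2.9093720582530027, -0.0012180878342193946, -1.4299488168423284])
def blob(img,x0,y0,x1,y1):
    a=img[y0:y1,x0:x1].astype(int);m=((a.min(2)>150)&(a.max(2)-a.min(2)<70)).astype(np.uint8)
    m=cv2.morphologyEx(m,cv2.MORPH_OPEN,cv2.getStructuringElement(cv2.MORPH_ELLIPSE,(5,5)))
    n,l,s,c=cv2.connectedComponentsWithStats(m);i=1+s[1:,4].argmax();return s[i]+[x0,y0,0,0,0],c[i]+[x0,y0]
w=cv2.imread("pics/w6.png");print(blob(w,40,170,180,256))
# hand ellipse centre in w6; refine: ray through projected sphere centre for catch guess
c0=np.array([.624,.1098]);a=.138
g=[c0[0]+np.cos(a)*-.071-np.sin(a)*.06,c0[1]+np.sin(a)*-.071+np.cos(a)*.06,.059]
print("guess",g,"w6 proj",proj(W,g),"side crop",(proj("side",g)-(240,130))*4.5)
s7=(240+238/4.5-.4,130+291/4.5-.4)
for u in ((102,218),(103,220)):
    print(plane(W,*u,.059),tri(W,u,"side",s7))
cv2.imwrite("pics/w6z.png",cv2.resize(w[160:280,30:190],None,fx=5,fy=5))
s=cv2.imread("pics/s7.png");cv2.imwrite("pics/s7z.png",cv2.resize(s[230:400,170:330],None,fx=4,fy=3.5))
```

```text
(array([  62,  170,   69,   86, 3735]), array([ 96.3188755 , 220.55823293]))
guess [np.float64(0.5454212454773002), np.float64(0.1594626553625688), 0.059] w6 proj [105.0828929  217.22235747] side crop [235.35166423 289.93972037]
[0.54466187 0.16132681 0.059     ] (array([0.54561909, 0.15991624, 0.05989251]), np.float64(0.0015191205705336614))
[0.54346393 0.16076136 0.059     ] (array([0.54497538, 0.15845324, 0.06091432]), np.float64(0.001851435014151934))
```

View pics/w6z.png

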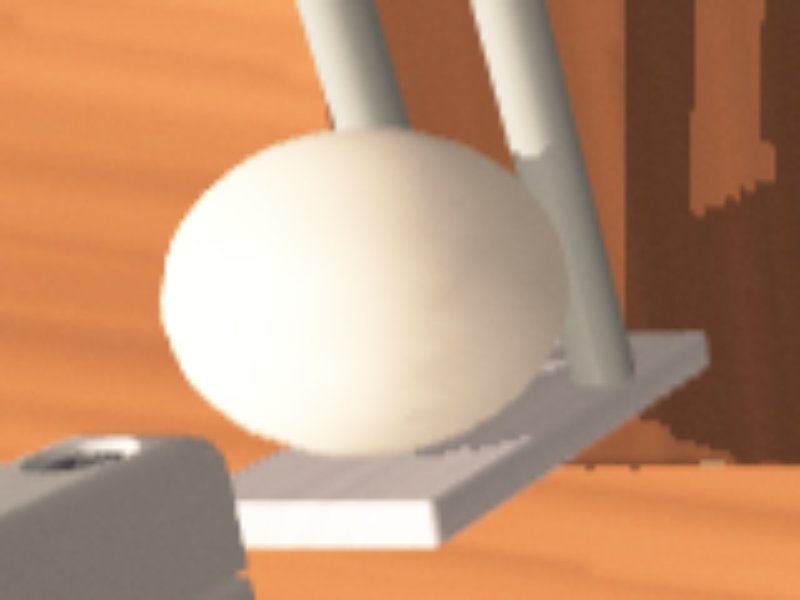

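View pics/s7z.png

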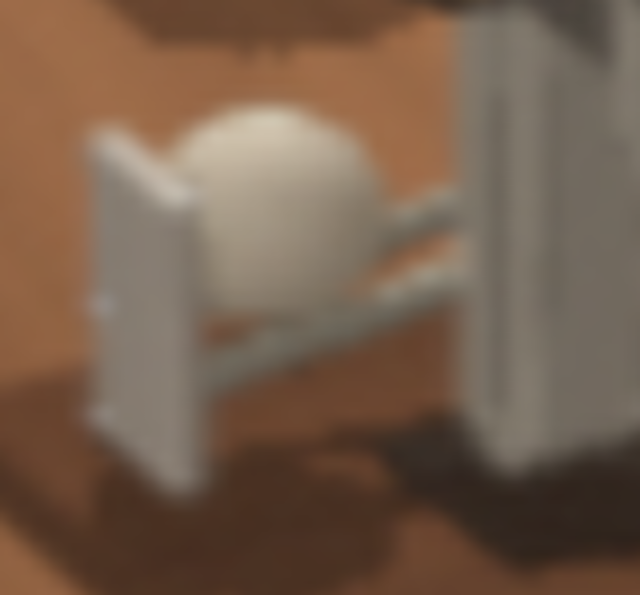

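```bash
python3 -m handwheel '{"delta_pos": [[0,0,-20],[0,0,-40],[-10,-2,-20],[-30,-5,0],[-40,-6,0],[-35,-5,0],[-15,-2,0],[0,0,0]], "rotation": [[0,0,0],[0,0,0],[0,0,0],[0,0,0],[0,0,0],[0,0,0],[0,0,0],[0,0,0]], "claw": [1,1,-1,-1,-1,-1,-1,-1]}'
python3 - <<'E'
from h import *
from bench import robot
s=robot.snapshot("wrist");cv2.imwrite("pics/w8.png",s["color"][:,:,::-1]);c=cam(s);o=robot.get_obs();print(o["tool_pos"],o["ee_rot"],o["width"]);print(s["eye"].tolist(),s["rotation"].tolist())
print(proj(c,[.545,.1595,.059]))
E
```

```text
time: 22.65
tool_pos: [0.5445, 0.1598, 0.1362]
ee_rot: [3.14, -0.001, -1.429]
wrist_force: [0.0, -1.4, 0.5]
width: 0.0569
[0.54471603 0.15901055 0.13640141] [ 3.14042463e+00 -1.09039932e-03 -1.42980284e+00] 0.06133234947596653
[0.6103709592062465, 0.17046559582541168, 0.34041328776322255] [2.9088734091742134, -0.001588131574531193, -1.428703335516615]
[318.68662207 202.38818813]
```

View pics/w8.png

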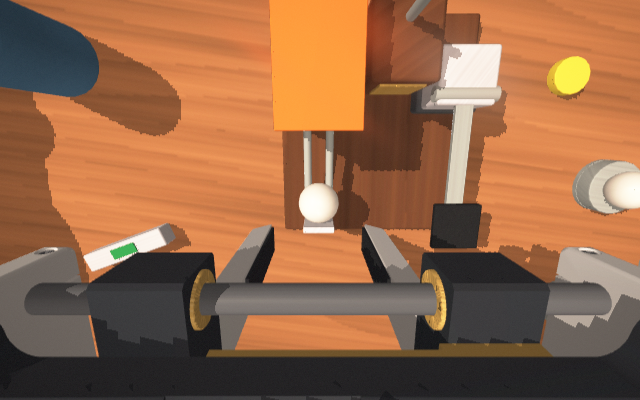

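```bash
python3 -m handwheel '{"delta_pos": [[0,0,20],[0,0,25],[0,0,20],[0,0,15],[0,0,12],[0,0,10],[0,0,6],[0,0,2]], "rotation": [[0,0,0],[0,0,0],[0,0,0],[0,0,0],[0,0,0],[0,0,0],[0,0,0],[0,0,0]], "claw": [-1,-1,-1,-1,-1,-1,-1,-1]}'
python3 - <<'E'
from h import *
from bench import robot
s=robot.snapshot("wrist");cv2.imwrite("pics/w9.png",s["color"][:,:,::-1]);c=cam(s);o=robot.get_obs();print(o["tool_pos"],o["ee_rot"],o["width"],o["wrist_force"])
s=robot.snapshot("side");cv2.imwrite("pics/s9.png",cv2.resize(s["color"][130:260,240:400,::-1],None,fx=4.5,fy=4.5,interpolation=cv2.INTER_CUBIC))
E
```

```text
time: 23.7
tool_pos: [0.545, 0.1597, 0.0267]
ee_rot: [3.142, -0.0, -1.43]
wrist_force: [0.0, -0.3, 0.5]
width: 0.0939
[0.54499326 0.15970551 0.02669625] [ 3.14155416e+00 -1.05483732e-04 -1.42988821e+00] 0.09398245657567289 [ 0.15885162 -0.39919034 -0.6092896 ]
```

View pics/w9.png

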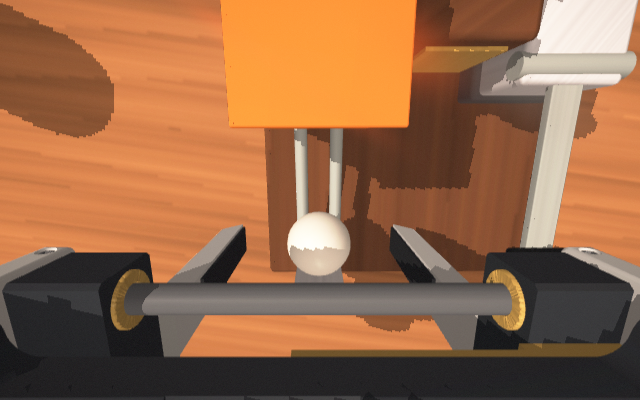

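View pics/s9.png

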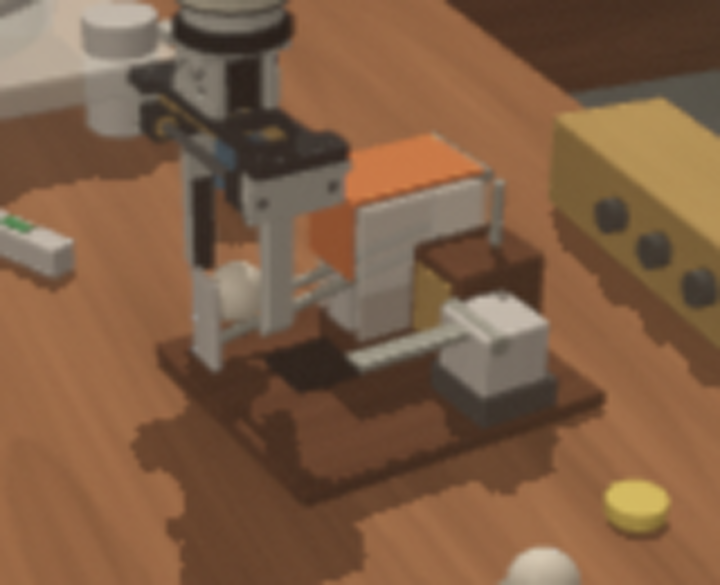

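Run:
```python
from h import *
# near fingertip outline, bottom front/near corner (tool x=+47..+59, y=+-8)
T=R.from_euler("xyz",[3.1415,0,-1.43])
for z in (-.018,-.022,-.024,-.027):
    print(z,[((proj("side",np.array([.545,.1597,.0267])+T.apply([x,y,z]))-(240,130))*4.5).round(0).tolist() for x,y in ((.047,-.008),(.059,-.008),(.059,.008),(.047,.008))])
w=cv2.imread("pics/w9.png");cv2.imwrite("pics/w9z.png",cv2.resize(w[200:300,220:420],None,fx=4,fy=4,interpolation=cv2.INTER_CUBIC))
s=cv2.imread("pics/s9.png");cv2.imwrite("pics/s9z.png",cv2.resize(s[230:390,170:330],None,fx=3.5,fy=3.5))
```

```text
-0.018 [[280.0, 337.0], [289.0, 345.0], [267.0, 351.0], [258.0, 343.0]]
-0.022 [[280.0, 332.0], [289.0, 340.0], [267.0, 346.0], [258.0, 338.0]]
-0.024 [[280.0, 329.0], [289.0, 337.0], [267.0, 343.0], [258.0, 335.0]]
-0.027 [[280.0, 325.0], [289.0, 333.0], [267.0, 339.0], [258.0, 331.0]]
```

View pics/w9z.png

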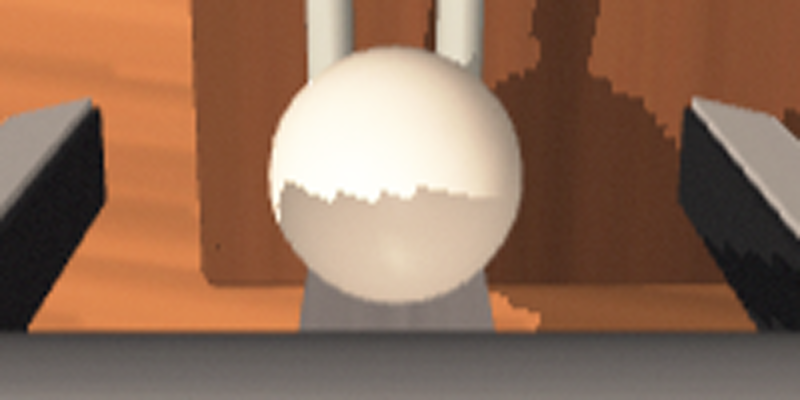

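View pics/s9z.png

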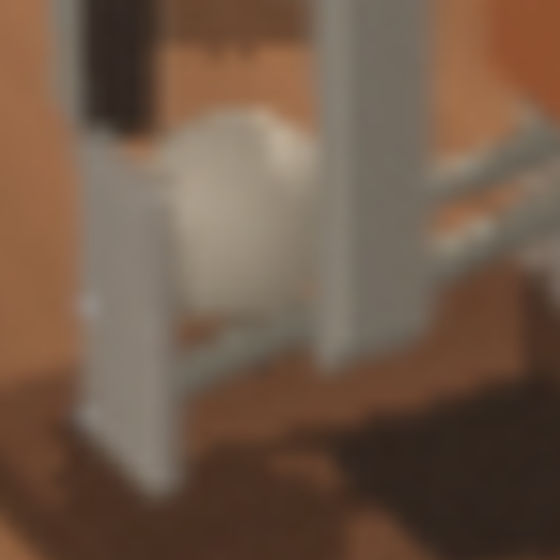

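The ball is centred between the pads at (319,243), with the tips a little below its centre. I'll go down 2.5 mm more and close.

```bash
python3 -m handwheel '{"delta_pos": [[0,0,1.5],[0,0,1],[0,0,0],[0,0,0],[0,0,0],[0,0,0],[0,0,0],[0,0,0]], "rotation": [[0,0,0],[0,0,0],[0,0,0],[0,0,0],[0,0,0],[0,0,0],[0,0,0],[0,0,0]], "claw": [-1,-1,1,1,1,1,1,1]}'
python3 - <<'E'
from h import *
from bench import robot
s=robot.snapshot("wrist");cv2.imwrite("pics/w10.png",s["color"][:,:,::-1]);c=cam(s);o=robot.get_obs();print(o["tool_pos"],o["ee_rot"],o["width"],o["wrist_force"])
E
```

```text
time: 24.8
tool_pos: [0.5451, 0.1592, 0.0244]
ee_rot: [3.142, -0.001, -1.43]
wrist_force: [-0.6, -0.7, 0.4]
width: 0.039
[0.54508079 0.15919001 0.0244347 ] [-3.14157131e+00 -9.84689551e-04 -1.43003454e+00] 0.03875001573846812 [-0.79546521 -2.03648406  0.48967112]
```

View pics/w10.png

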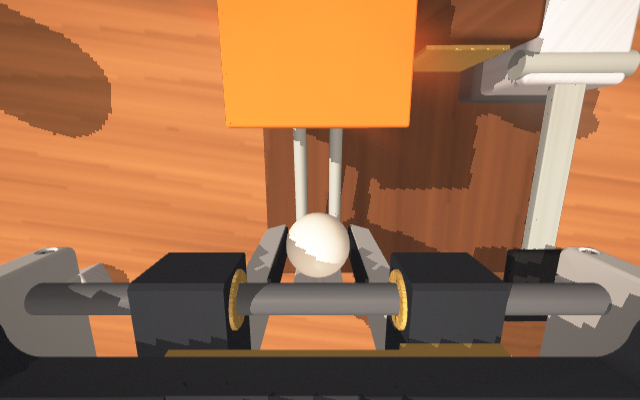

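The grip reads 39 mm with the ball held at (318,244). Now I'll lift.

```bash
python3 -m handwheel '{"delta_pos": [[0,0,-2],[0,0,-5],[0,0,-12],[0,0,-25],[0,0,-30],[0,0,-20],[10,7,-6],[25,17,0]], "rotation": [[0,0,0],[0,0,0],[0,0,0],[0,0,0],[0,0,0],[0,0,0],[0,0,0],[0,0,0]], "claw": [1,1,1,1,1,1,1,1]}'
python3 -m handwheel '{"delta_pos": [[38,26,0],[42,29,0],[42,29,0],[42,29,0],[42,29,0],[35,24,0],[20,14,0],[8.5,6,0]], "rotation": [[0,0,0],[0,0,0],[0,0,0],[0,0,0],[0,0,0],[0,0,0],[0,0,0],[0,0,0]], "claw": [1,1,1,1,1,1,1,1]}'
python3 - <<'E'
from h import *
from bench import robot
s=robot.snapshot("wrist");cv2.imwrite("pics/w11.png",s["color"][:,:,::-1]);c=cam(s);o=robot.get_obs();print(o["tool_pos"],o["ee_rot"],o["width"],o["wrist_force"])
print(s["eye"].tolist(),s["rotation"].tolist(),proj(c,[.4465,-.172,.022]))
E
```

```text
time: 25.85
tool_pos: [0.5257, 0.1214, 0.1249]
ee_rot: [-3.141, -0.0, -1.428]
wrist_force: [-0.2, -0.5, -2.3]
width: 0.0388
time: 26.85
tool_pos: [0.3782, -0.172, 0.1239]
ee_rot: [3.14, 0.001, -1.432]
wrist_force: [-0.1, -0.6, -1.2]
width: 0.0391
[ 0.37824622 -0.17250224  0.12394065] [ 3.14007571e+00 -1.91437449e-05 -1.43224550e+00] 0.03874315594766966 [ 0.05011326 -0.17505362 -0.36254045]
[0.444075914520029, -0.16198130274713965, 0.3280757373976838] [2.9092240175996773, 0.00010500726578777098, -1.4325486573543975] [327.57499228 133.0354715 ]
```

View pics/w11.png

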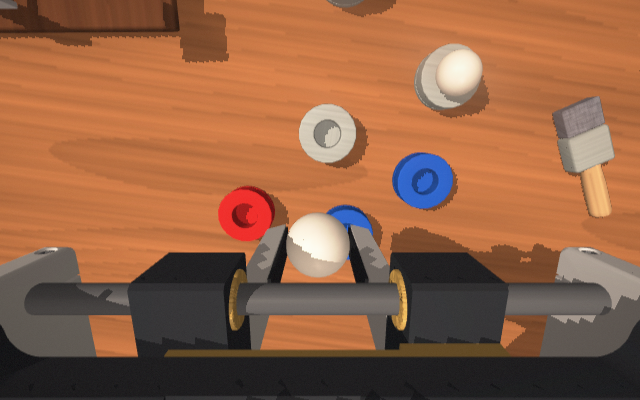

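Run:
```python
from h import *
from bench import robot
s=robot.snapshot("wrist");c=cam(s);im=s["color"].astype(int);o=robot.get_obs();print(o["tool_pos"],o["ee_rot"])
a=im[90:175,285:372];m=((a.max(2)-a.min(2)<45)&(a.min(2)>60)).astype(np.uint8)
m=cv2.morphologyEx(m,cv2.MORPH_OPEN,np.ones((5,5),np.uint8))
ct=max(cv2.findContours(m,cv2.RETR_EXTERNAL,cv2.CHAIN_APPROX_NONE)[0],key=cv2.contourArea);e=cv2.fitEllipse(ct);print(e)
u,v=e[0][0]+285,e[0][1]+90;print("footer",u,v,plane(c,u,v,.022))
# ball: bounds 287..350, 212..277
T=R.from_euler("xyz",o["ee_rot"])
b=im[205:285,285:352];mb=((b.min(2)>120)&(b.max(2)-b.min(2)<75)).astype(np.uint8)
ct=max(cv2.findContours(mb,cv2.RETR_EXTERNAL,cv2.CHAIN_APPROX_NONE)[0],key=cv2.contourArea);e=cv2.fitEllipse(ct);print(e,cv2.boundingRect(ct))
for uv in ((318.5,244.5),(e[0][0]+285,e[0][1]+205)):
  for zt in (-.030,-.034,-.038):
    # plane tool z=zt
    P=plane(c,*uv,o["tool_pos"][2]-zt);print(uv,zt,T.inv().apply(P-o["tool_pos"]).round(4))
```

```text
[ 0.37896042 -0.17155487  0.12403688] [ 3.14092808e+00  6.18101746e-04 -1.43173251e+00]
((41.739078521728516, 43.00522232055664), (56.363834381103516, 57.40083312988281), 176.22938537597656)
footer 326.7390785217285 133.00522232055664 [ 0.44644196 -0.17171385  0.022     ]
((32.18928909301758, 40.00812911987305), (59.049468994140625, 64.18710327148438), 164.65017700195312) (3, 8, 61, 64)
(318.5, 244.5) -0.03 [ 0.0005  0.0027 -0.03  ]
(318.5, 244.5) -0.034 [ 0.0005  0.0012 -0.034 ]
(318.5, 244.5) -0.038 [ 0.0005 -0.0004 -0.038 ]
(317.1892890930176, 245.00812911987305) -0.03 [-0.0003  0.0031 -0.03  ]
(317.1892890930176, 245.00812911987305) -0.034 [-0.0003  0.0015 -0.034 ]
(317.1892890930176, 245.00812911987305) -0.038 [-0.0003 -0.0001 -0.038 ]
```

The footer is at (326.7,133.0) in the picture, which puts it at (0.4464, -0.1717). I'll move over it.

```bash
python3 -m handwheel '{"delta_pos": [[2,-15,0],[3,-22,0],[3,-20,5],[1.5,-10,15],[0,0,25],[0,0,25],[0,0,15],[0,0,8]], "rotation": [[0,0,0],[0,0,0],[0,0,0],[0,0,0],[0,0,0],[0,0,0],[0,0,0],[0,0,0]], "claw": [1,1,1,1,1,1,1,1]}'
python3 - <<'E'
from h import *
from bench import robot
s=robot.snapshot("wrist");cv2.imwrite("pics/w12.png",s["color"][:,:,::-1]);c=cam(s);o=robot.get_obs();print(o["tool_pos"],o["ee_rot"],o["width"],o["wrist_force"])
s=robot.snapshot("side");cv2.imwrite("pics/s12.png",cv2.resize(s["color"][220:350,240:400,::-1],None,fx=4.5,fy=4.5,interpolation=cv2.INTER_CUBIC))
print((proj("side",[.4464,-.1717,.022])-(240,220))*4.5,(proj("side",[.4464,-.1717,.065])-(240,220))*4.5)
E
```

```text
time: 27.95
tool_pos: [0.4471, -0.1706, 0.0301]
ee_rot: [3.14, 0.001, -1.429]
wrist_force: [-0.2, -0.4, -1.4]
width: 0.0386
[ 0.44677358 -0.17063648  0.02961224] [ 3.13953700e+00  1.39886024e-03 -1.42958755e+00] 0.0387947062691444 [-0.0448033   0.55856885 -2.52589086]
[277.01280206 275.73614304] [276.63875391 209.52389085]
```

View pics/s12.png

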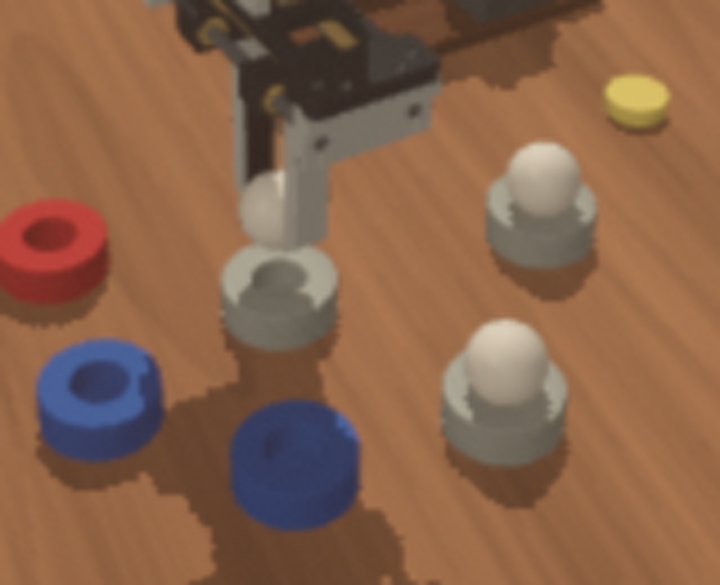

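```bash
python3 -m handwheel '{"delta_pos": [[0.5,0,2],[0.5,0,4],[0,0,5],[0,0,4],[0,0,3],[0,0,2],[0,0,1],[0,0,1]], "rotation": [[0,0,0],[0,0,0],[0,0,0],[0,0,0],[0,0,0],[0,0,0],[0,0,0],[0,0,0]], "claw": [1,1,1,1,1,1,1,1]}'
python3 - <<'E'
from h import *
from bench import robot
s=robot.snapshot("side");cv2.imwrite("pics/s13.png",cv2.resize(s["color"][220:350,240:400,::-1],None,fx=4.5,fy=4.5,interpolation=cv2.INTER_CUBIC));o=robot.get_obs();print(o["tool_pos"],o["wrist_force"])
E
```

```text
time: 29.05
tool_pos: [0.4477, -0.1723, 0.0094]
ee_rot: [-3.141, -0.0, -1.43]
wrist_force: [0.7, -0.0, -0.9]
width: 0.0388
[ 0.44762725 -0.17230128  0.00930727] [ 0.93134957  0.97580468 -2.28840711]
```

View pics/s13.png

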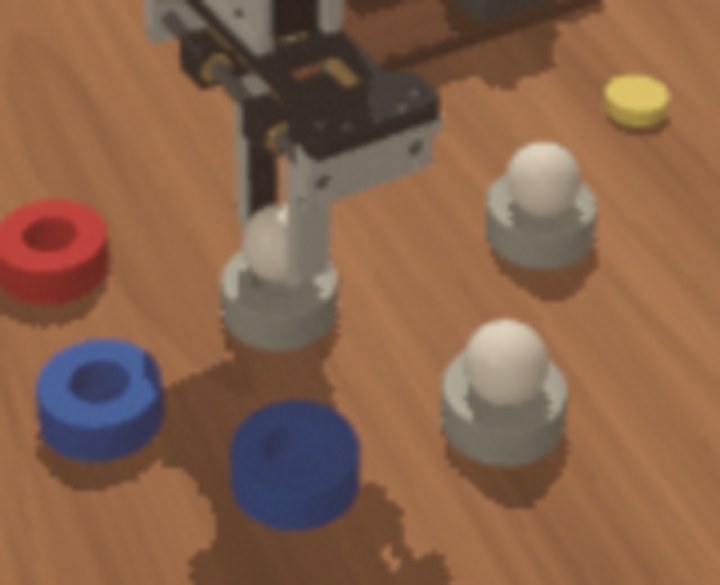

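```bash
python3 -m handwheel '{"delta_pos": [[-0.5,0.5,1],[0,0,1],[0,0,1],[0,0,1],[0,0,1],[0,0,0.7],[0,0,0.5],[0,0,0]], "rotation": [[0,0,0],[0,0,0],[0,0,0],[0,0,0],[0,0,0],[0,0,0],[0,0,0],[0,0,0]], "claw": [1,1,1,1,1,1,1,1]}'
```

```text
time: 30.1
tool_pos: [0.447, -0.1719, 0.0031]
ee_rot: [3.142, -0.0, -1.43]
wrist_force: [1.0, 0.8, -1.5]
width: 0.0391
```

```bash
python3 -m handwheel '{"delta_pos": [[0,0,0.4],[0,0,0.4],[0,0,0.4],[0,0,0.4],[0,0,0.4],[0,0,0],[0,0,0],[0,0,0]], "rotation": [[0,0,0],[0,0,0],[0,0,0],[0,0,0],[0,0,0],[0,0,0],[0,0,0],[0,0,0]], "claw": [1,1,1,1,1,1,1,1]}'
python3 - <<'E'
from h import *
from bench import robot
s=robot.snapshot("wrist");cv2.imwrite("pics/w14.png",s["color"][:,:,::-1])
s=robot.snapshot("side");cv2.imwrite("pics/s14.png",cv2.resize(s["color"][220:350,240:400,::-1],None,fx=4.5,fy=4.5,interpolation=cv2.INTER_CUBIC));o=robot.get_obs();print(o["tool_pos"],o["wrist_force"])
E
```

```text
time: 31.1
tool_pos: [0.4471, -0.1721, 0.0019]
ee_rot: [-3.141, -0.001, -1.43]
wrist_force: [-2.4, 1.3, 5.1]
width: 0.039
[ 0.44714244 -0.17206709  0.00192013] [-1.78583837  0.26552684  5.15850577]
```

View pics/s14.png

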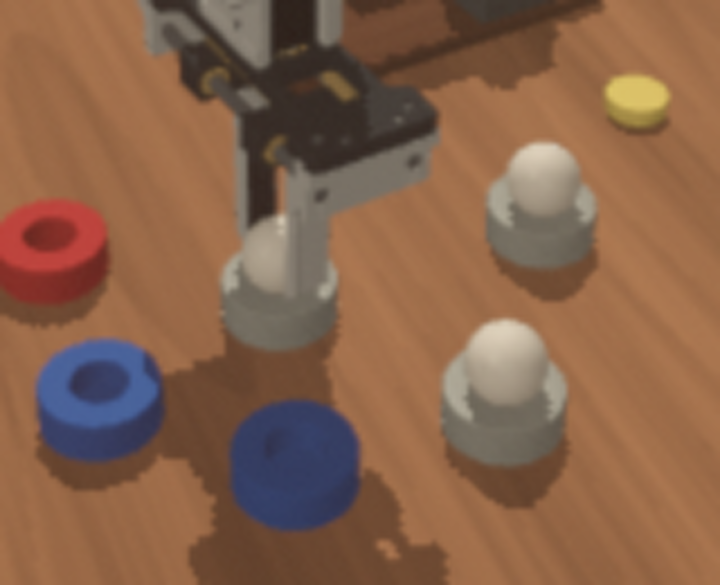

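It touches, with about 6 N on the seat and a slight −x reaction. I'll nudge 0.6 mm toward −x and check again.

```bash
python3 -m handwheel '{"delta_pos": [[0,0.2,-0.2],[0,0.2,-0.2],[0,0.2,0],[0,0,0],[0,0,0],[0,0,0],[0,0,0],[0,0,0]], "rotation": [[0,0,0],[0,0,0],[0,0,0],[0,0,0],[0,0,0],[0,0,0],[0,0,0],[0,0,0]], "claw": [1,1,1,1,1,1,1,1]}'
```

```text
time: 32.2
tool_pos: [0.4467, -0.1722, 0.0017]
ee_rot: [-3.141, -0.001, -1.43]
wrist_force: [0.5, 0.0, 4.0]
width: 0.0389
```

```bash
python3 -m handwheel '{"delta_pos": [[0,0,-0.3],[0,0,-0.2],[0,0,0],[0,0,0],[0,0,0],[0,0,0],[0,0,0],[0,0,0]], "rotation": [[0,0,0],[0,0,0],[0,0,0],[0,0,0],[0,0,0],[0,0,0],[0,0,0],[0,0,0]], "claw": [1,1,0.1,0,-0.1,-0.3,-0.4,-0.4]}'
python3 - <<'E'
from h import *
from bench import robot
s=robot.snapshot("wrist");cv2.imwrite("pics/w15.png",s["color"][:,:,::-1]);o=robot.get_obs();print(o["tool_pos"],o["wrist_force"],o["width"])
E
```

```text
time: 33.2
tool_pos: [0.4465, -0.1719, 0.0021]
ee_rot: [-3.142, -0.0, -1.43]
wrist_force: [0.3, 0.4, 0.0]
width: 0.0656
[ 0.44651242 -0.17196809  0.00213907] [-0.06186008  0.25096816 -0.42800925] 0.06571320353854587
```

View pics/w15.png

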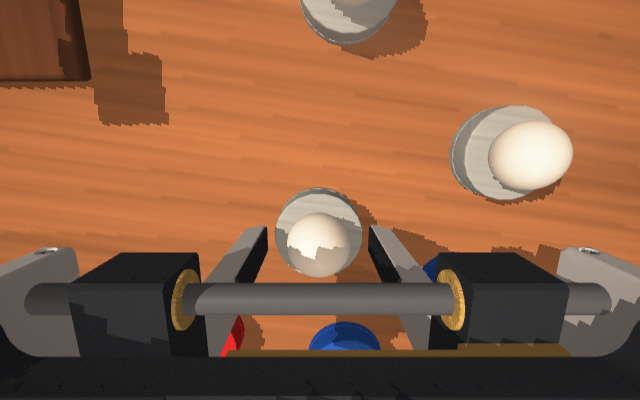

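The ball sits in the footer at (319,245) and the fingers are clear on both sides. I'll retreat straight up.

```bash
python3 -m handwheel '{"delta_pos": [[0,0,-3],[0,0,-8],[0,0,-15],[0,0,-25],[0,0,-30],[0,20,-30],[0,30,-20],[0,20,0]], "rotation": [[0,0,0],[0,0,0],[0,0,0],[0,0,0],[0,0,0],[0,0,0],[0,0,0],[0,0,0]], "claw": [-0.4,-0.4,-0.4,-0.4,-0.4,-0.4,-0.4,-0.4]}'
python3 -m handwheel '{"delta_pos": [[0,0,0],[0,0,0],[0,0,0],[0,0,0],[0,0,0],[0,0,0],[0,0,0],[0,0,0]], "rotation": [[0,0,0],[0,0,0],[0,0,0],[0,0,0],[0,0,0],[0,0,0],[0,0,0],[0,0,0]], "claw": [-0.4,-0.4,-0.4,-0.4,-0.4,-0.4,-0.4,-0.4]}'
python3 - <<'E'
from h import *
from bench import robot
s=robot.snapshot("wrist");cv2.imwrite("pics/w16.png",s["color"][:,:,::-1]);c=cam(s)
o=robot.get_obs();print(o["tool_pos"],o["wrist_force"],proj(c,[.4464,-.1717,.036]))
s=robot.snapshot("side");cv2.imwrite("pics/s16.png",s["color"][:,:,::-1])
E
```

```text
time: 34.25
tool_pos: [0.3777, -0.1828, 0.1368]
ee_rot: [-3.137, -0.005, -1.43]
wrist_force: [-0.5, -1.0, 0.3]
width: 0.0659
time: 35.25
tool_pos: [0.3771, -0.1818, 0.1331]
ee_rot: [-3.142, -0.0, -1.43]
wrist_force: [0.1, 0.2, -1.2]
width: 0.0658
[ 0.37713436 -0.18178749  0.13310535] [ 0.02653994 -0.17290225  0.43751442] [318.06794869 130.77738296]
```

View pics/w16.png

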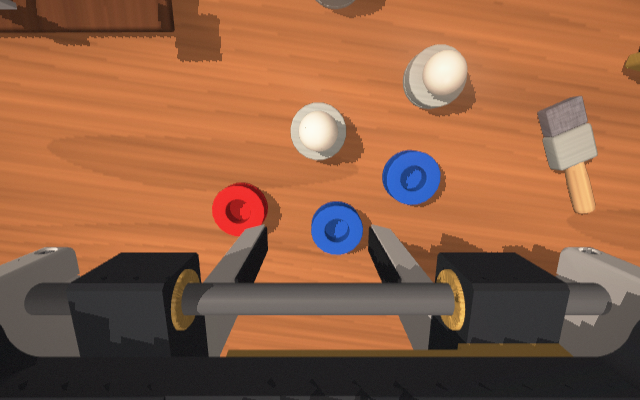

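View pics/s16.png

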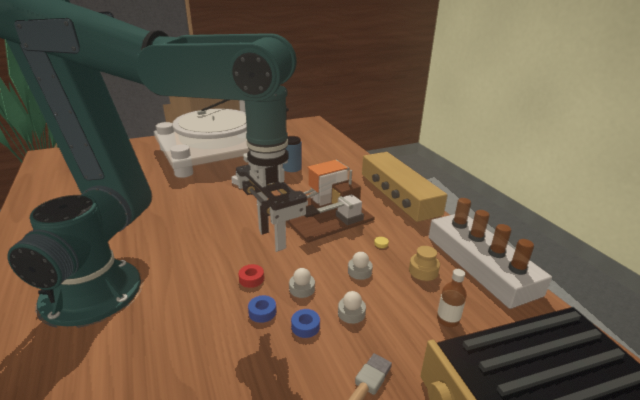

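The ball is centred in its footer at (318,131) in the wrist view, where the seated position projects to (318.1,130.8). All three footers now carry balls, the lid is shut at (328,177) in the side view, and nothing else has moved.

```bash
python3 -c "
from bench import robot
print(robot.close_job())"
```

```text
the job is handed in; nothing more can be done
None
```

The job is done and handed in at about 35 s of the 64 s allowed. The ball is in the footer that had none, and the lid is shut.

- **Pedal down:** I felt for the pad and pressed it steadily to its stop. The highest reading I saw was about 14 N vertical, about 16 N in total. Force was read only between moves, so a brief higher peak can't be ruled out.
- **Lid and ball out:** The lid measured about 0.80 rad open in the side view, with the ball at the end stop.
- **Pedal up:** I eased the pedal up at about 8 mm/s, in contact until the force fell to zero. That is roughly 0.25 rad/s at the lid.
- **Ball placed:** I gripped the ball at 39 mm and lowered it until the footer took about 6 N. A slight sideways reaction showed it was off centre, so I nudged it 0.6 mm, let go and backed off.

**Last checks:** The ball appeared within a pixel of the seated position in the wrist view. Nothing else looked moved in the side view, and the wrist force was near zero with the fingers clear.

**One disagreement:** The fingertips stood about 22 to 30 mm behind the reported TCP, so contact with the pad came lower than the numbers implied. I used the pictures and the felt contact for all heights. Some sideways force, up to about 7 N, also showed during the press.

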